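# Stack the filter holder: spacer, then cap

## Task

Put the filter holder together: set the tall spacer ring over the centre post so that it sits flat on the support disc and let go, then put the cap over the post, resting flat on the spacer, and let go. Leave the low ring where it is.

Things in the scene. Friction and masses are not known exactly. Their poses are not given: they have to be found in the camera images.
- holder: Filter holder base, fixed to the bench: round aluminium foot 86 mm across and 14 mm high with a short drain spigot at its own +x side, on it a perforated steel support disc 72 mm across, 4 mm thick (its top 18 mm above the bench), and in the centre a steel post 12 mm in diameter that rises 48 mm above the disc (tip 66 mm above the bench), its top 10 mm tapered to 5 mm. Origin: centre of the foot's underside, on the post's axis, at bench height; z up.
- spacer: Tall spacer: plain steel ring standing on its end, 44 mm outside diameter, 24 mm bore right through, 30 mm high. Loose, about 0.12 kg. Origin: centre of its underside; z up along the bore. Yaw does not matter.
- cap: Cap: aluminium, standing open side down. Lower flange 56 mm in diameter and 10 mm high, above it a fluted grip 40 mm in diameter up to 37 mm above the underside, closed on top. A blind bore 24 mm in diameter runs 22 mm up from the underside. Loose, about 0.18 kg. Origin: centre of its underside; z up. Yaw does not matter.
- low_ring: Low ring, not used here: same steel, outside diameter (44 mm) and bore (24 mm) as the spacer but only 12 mm high. Loose. Origin: centre of its underside. The low ring, the spacer and the cap stand in a row on the bench, nearer the robot than the holder, about 13 cm apart, in any order.
There are look-alikes about, which are no part of the job. What is shaped like the spacer but purple is not meant.

How it is judged:
On the way:
1. the tall spacer sits flat on the support disc round the post, let go, before the cap goes on (horizontal distance between spacer and holder below 0.012 m and z of spacer in the frame of holder between 0.013 and 0.023 m and angle between spacer's own z axis and vertical below 0.17 rad and contact force between the fingers and spacer below 0.1 N and horizontal distance between cap and holder above 0.04 m), for 0.2 s.
At the end, for the whole second after the job is handed in: The spacer sits round the post flat on the support disc (within 12 mm of the post's axis, 5 mm in height, 10 degrees) and the cap sits over the post flat on the spacer (within 12 mm of the axis, 5 mm in height, 10 degrees), both at rest (horizontal distance between each of spacer, cap and holder below 0.012 m and z of spacer in the frame of holder between 0.013 and 0.023 m and angle between each of spacer, cap's own z axis and vertical below 0.17 rad and z of cap in the frame of spacer between 0.025 and 0.035 m and linear speed of each of spacer, cap below 0.02 m/s); the robot touches nothing.
It fails at once if the low ring was moved by more than 30 mm (distance of low_ring from where it was at the start of the episode above 0.03 m).
It also fails if it takes over 58 s, if anything falls off the work surface, if the arm or the gripper's body presses on something with over 40 N, if the wrist force passes 120 N, or if a joint passes its speed limit or range.

## Robot

A 7-joint arm with a two-finger parallel gripper is mounted at the origin on a cart in front of the work surface, level with it; the furniture and walls round the work are solid. World frame = base frame: x ahead of the robot, y to its left, z up, the work surface at z = 0. Lengths are in m, angles in rad, forces in N, time in s.
With the tool pointing down it reaches from about 0.375 to 0.925 m from the base axis. Payload 3.1 kg.
Tool frame: the origin (TCP) lies midway between the tips of the shut fingers; the grasp point (between the pads) lies 19 mm behind it; z points along the fingers, y is the line along which they close (so a half turn about z gives the same grasp; the last joint's range is limited). The gripper opens to 85 mm and grips with 20 to 120 N. Pads are 22 mm wide; open, the fingers measure 114 mm over their backs; the gripper's body (76 mm by 85 mm) begins 54 mm behind the grasp point. The pads swing forward as they close: fully open they stand 13 mm farther back than shut.
Start: joints at [1.187, 0.383, 0.044, 1.598, -0.018, 1.161, -0.05], TCP at [0.183, -0.624, 0.231] pointing down, gripper open.
Joint ranges: [-2.61, 2.61], [-0.41, 2.15], [-1.48, 1.57], [0, 2.5], [-1.57, 4.71], [0.05, 1.97], [-2.85, 2.85]. Speed limits (rad/s): [2.79, 2.79, 3.14, 3.14, 3.14, 3.14, 3.14].

## Interface

Orientations are given as a unit quaternion [x, y, z, w].
In Python, from plant import telemetry, optics, workorder gives the robot as it stands. The module is installed in compiled form; this text tells all that it offers.
- The arm moves only by the tool jog_arm, never from a script. Its argument "targets" is a list of rows, each an object of numbers: "x", "y", "z": the shift along the tool's x, y, z scaled (see below); "ax", "ay", "az": the turn, a rotation vector about the tool's x, y, z scaled (see below); "fingers": the closure, from -1 (fully open) to 1 (shut). A call has exactly 10 rows; each row is the pose to reach, as a shift and turn from the pose commanded when the call began, along the tool's axes at that moment; what a row does not reach only later rows make up. The controller multiplies each number of a shift by 0.4 m and each number of a turn by 90 degrees. A row lasts 1/10 s, in which the tool goes at most 50 mm and 8.59 degrees, less where a joint would pass 70% of its speed; a pose out of reach is approached as far as the arm can. A call with a number of a shift or a turn outside -1 to 1 is refused whole. A call with a gripper value outside its range is refused whole. The fingers move at their own pace and stop on an object; "force" is the grip in N (left out, the last holds). Time passes only in rows, so rows that repeat a pose let the fingers close, or fill a call up. It gives the time, the measured TCP pose, the force, the opening and the grip force at its end, in the units of the state.
- telemetry.state(): the state, without advancing time (a new reading comes with each control period).
- optics.snapshot(name): name is "scene" or "top"; returns the picture (384x512x3 uint8, red, green, blue); there is no depth.
- optics.calibration(name): a dict with "fovy" (degrees; the focal length in pixels is half the picture's height over the tangent of half this angle, whatever the lens; pixels are square), "cx", "cy" (the principal point, pixels), "R" (3x3) and "t" (3): a world point X has camera coordinates R X + t. Camera axes: x right, y down, z forward; pixel columns grow to the right and rows downward; lengths in m; the calibration is good to about 2 mm. A picture is of the moment at which its call begins. calibration takes no time and is no camera call.
- workorder.hand_in(): hands the job in; it is judged then, once.
The state is a dict: "time": time; "joint_pos": joint angles; "dq": joint speeds; "joint_efforts": joint torques, N m; "tcp_pos": TCP position; "tool_rot": TCP orientation; "force": force on the tool from outside, world axes, zero at the start; "moment": the same for the moment, N m; "grip_width": finger opening in m; "finger_force": force on a finger pad.
Only numpy, scipy, OpenCV 4.12 (cv2) and the standard library are available. Lean on these libraries where they do the work, as an engineer would, in place of code of your own. Each camera call takes 0.05 s, during which the arm holds its last target. There are 200 camera calls.

## Working session

There is one attempt and no reset: what is moved stays moved. The work goes in short steps, Python scripts to look and compute and a tool call to move; the robot and the scene stay as the last step left them, time stands still between calls to the robot, and variables do not carry over. Pictures are saved under pics/ and viewed, at most 10 in all, crops included, and the job is handed in when it is done.

Besides the shell and the picture viewer there is one more tool, called after ">>>" as name(argument=value, ...), one argument or row to a line, values as JSON. jog_arm: Moves the arm, as the interface text tells. Shifts and turns lie within -1 to 1; 1 stands for 0.4 m of shift or 90 degrees of turn. Its arguments: {"type":"object","properties":{"targets":{"type":"array"},"force":{"type":"number"}},"required":["targets"]}

```bash
mkdir -p pics; python3 - <<'E'
from plant import telemetry, optics
import cv2,numpy as np
for n in("scene","top"):
    im=optics.snapshot(n);cv2.imwrite(f"pics/{n}0.png",im[:,:,::-1])
    c=optics.calibration(n);print(n,c['fovy'],c['cx'],c['cy'],np.round(c['R'],4).tolist(),np.round(c['t'],4).tolist())
s=telemetry.state();print(s['time'],s['tcp_pos'],s['tool_rot'],s['grip_width'],s['force'])
E
```

```text
scene 46.87636454240141 254.23148591977775 184.96572215649266 [[-0.6404, -0.7679, -0.0148], [-0.5392, 0.4631, -0.7034], [0.547, -0.4425, -0.7106]] [0.1927, 0.3485, 0.5261]
top 49.63258988499729 260.41824083647526 189.6181501719369 [[-0.014, -0.9999, 0.0019], [-0.9794, 0.0133, -0.2013], [0.2013, -0.0047, -0.9795]] [-0.1497, 0.5091, 0.7858]
0.1 [ 0.18301456 -0.62280631  0.22998683] [ 9.89796793e-01  1.42481031e-01 -2.39315268e-04 -1.18588918e-03] 0.08526536765019849 [-0.17631869  0.42236516 -0.48441518]
```

View pics/scene0.png

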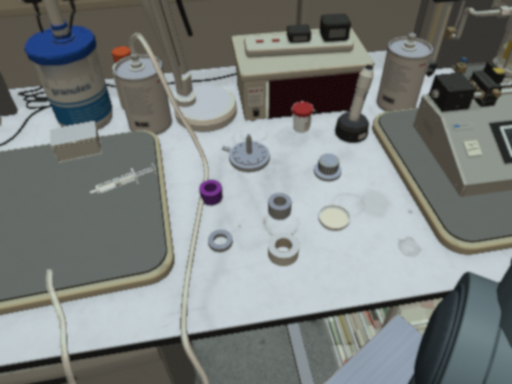

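View pics/top0.png

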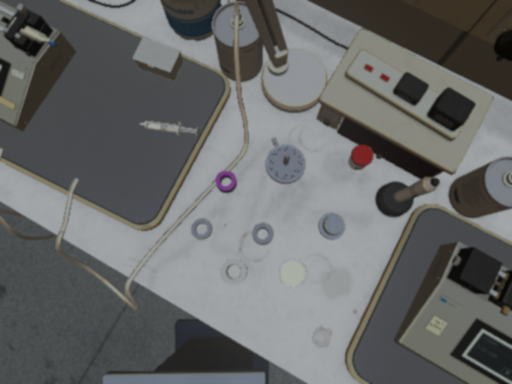

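The scene shows the holder (top view 285,163) and a row on the bench. The candidates for the spacer are:
- Grey ring at top (262,233), scene (279,205).
- Flatter grey ring at top (202,229), scene (220,240).
- Whitish ring at top (235,271), scene (283,250).
- Purple ring at top (227,181), which is excluded.

The grey tall ring fits because it is steel and stands in a row with the low ring (202,229) and the cap (332,226). I'll check this in a crop and measure.

```bash
cat > h.py <<'E'
import numpy as np,cv2
from plant import optics
def ray(n,uv,z):
    c=optics.calibration(n);f=192/np.tan(np.radians(c['fovy']/2));R=np.array(c['R']);t=np.array(c['t'])
    o=-R.T@t;d=R.T@np.array([(uv[0]-c['cx'])/f,(uv[1]-c['cy'])/f,1.]);return o+d*(z-o[2])/d[2]
def proj(n,X):
    c=optics.calibration(n);f=192/np.tan(np.radians(c['fovy']/2));p=np.array(c['R'])@X+np.array(c['t']);return f*p[:2]/p[2]+[c['cx'],c['cy']]
E
python3 - <<'E'
from h import *
a=cv2.imread('pics/scene0.png');b=cv2.imread('pics/top0.png')
o=np.hstack([cv2.resize(a[130:280,195:355],None,fx=2.5,fy=2.5,interpolation=2),cv2.resize(b[130:290,180:360],(400,375),interpolation=2)])
cv2.imwrite('pics/crop0.png',o)
for n,uv,z in[('low',(202,229),.012),('sp',(262.5,233),.03),('cap',(332,226),.037),('white',(235,271),.03),('purple',(227,181),.03),('hold',(285.5,163),.018)]:
    X=ray('top',uv,z);print(n,X.round(3),proj('scene',X).round(1))
E
```

```text
low [ 0.433 -0.035  0.012] [220.6 236.9]
sp [ 0.422 -0.16   0.03 ] [278.9 199.3]
cap [ 0.433 -0.3    0.037] [328.3 159.5]
white [ 0.347 -0.104  0.03 ] [284.1 240.2]
purple [ 0.531 -0.088  0.03 ] [211.6 185.3]
hold [ 0.571 -0.211  0.018] [248.9 151.3]
```

View pics/crop0.png

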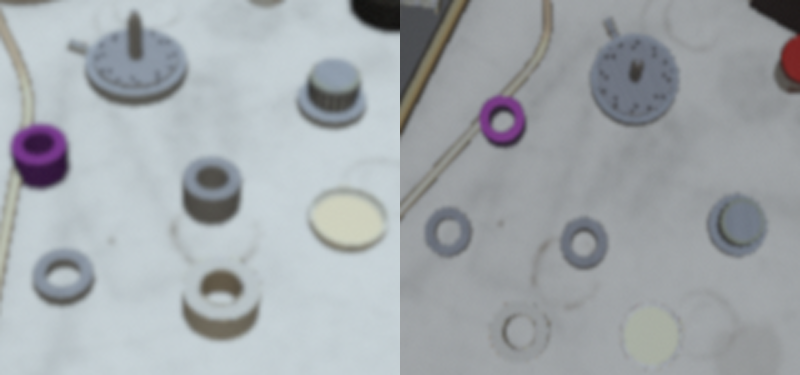

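The crop confirms it: the tall grey steel ring (scene 280,201) is the spacer. The white ring is wider, and the low ring is flat. Next I'll refine with contours.

```bash
python3 - <<'E'
from h import *
for n,lst in(('top',[('low',(202,229),.012,20),('sp',(262,233),.03,20),('cap',(332,226),.03,24),('hold',(285,163),.016,34)]),('scene',[('sp',(280,205),.015,22),('hold',(249,155),.016,34)])):
    g=cv2.cvtColor(cv2.imread(f'pics/{n}0.png'),6)
    for k,(u,v),z,r in lst:
        w=cv2.resize(g[v-r:v+r,u-r:u+r],None,fx=8,fy=8,interpolation=2)
        t,m=cv2.threshold(w,0,255,cv2.THRESH_BINARY_INV+cv2.THRESH_OTSU)
        m=cv2.morphologyEx(m,cv2.MORPH_OPEN,np.ones((41,41))) if k=='hold' else m
        cs,h=cv2.findContours(m,cv2.RETR_CCOMP,cv2.CHAIN_APPROX_NONE)
        for c,hh in zip(cs,h[0]):
            if cv2.contourArea(c)<3000: continue
            e=cv2.fitEllipse(c);p=np.array(e[0])/8+[u-r,v-r]-.5+.06
            print(n,k,'outer' if hh[3]<0 else 'hole',p.round(1),np.round(np.array(e[1])/8,1),ray(n,p,z).round(4))
E
```

```text
top low outer [201.4 228.7] [21.4 21.9] [ 0.434  -0.0334  0.012 ]
top low hole [201.5 228.7] [ 9.8 10.8] [ 0.434  -0.0336  0.012 ]
top sp outer [262.3 233.5] [21.7 22.8] [ 0.4206 -0.1594  0.03  ]
top sp hole [262.1 233.9] [ 9.8 10.4] [ 0.4198 -0.1591  0.03  ]
top cap outer [331.  225.8] [27.  27.2] [ 0.4344 -0.2995  0.03  ]
top hold outer [284.9 164.2] [39.7 40.1] [ 0.569  -0.2099  0.016 ]
scene sp outer [279.1 206.7] [24.3 26.5] [ 0.4177 -0.1572  0.015 ]
scene hold outer [217.7 184.8] [ 7.4 10. ] [ 0.5361 -0.1048  0.016 ]
scene hold outer [248.9 156.1] [33.9 40.2] [ 0.5612 -0.2031  0.016 ]
scene hold outer [220.6 124.4] [ 9.  18.3] [ 0.6847 -0.2227  0.016 ]
```

>>> jog_arm(
  targets=[
    {"x": 0.04, "y": -0.04, "az": 0.02},
    {"x": 0.12, "y": -0.13, "az": 0.05},
    {"x": 0.2, "y": -0.21, "az": 0.08},
    {"x": 0.28, "y": -0.3, "az": 0.11},
    {"x": 0.36, "y": -0.38, "az": 0.14},
    {"x": 0.44, "y": -0.47, "az": 0.16},
    {"x": 0.52, "y": -0.55, "az": 0.18},
    {"x": 0.6, "y": -0.63, "az": 0.182},
    {"x": 0.67, "y": -0.71, "az": 0.182},
    {"x": 0.72, "y": -0.76, "az": 0.182},
  ],
  force=40,
)

```text
invalid input at $.targets[0]: expected keys x, y, z, ax, ay, az, fingers
```

>>> jog_arm(
  targets=[
    {"x": 0.04, "y": -0.04, "z": 0, "ax": 0, "ay": 0, "az": 0.02, "fingers": -1},
    {"x": 0.12, "y": -0.13, "z": 0, "ax": 0, "ay": 0, "az": 0.05, "fingers": -1},
    {"x": 0.2, "y": -0.21, "z": 0, "ax": 0, "ay": 0, "az": 0.08, "fingers": -1},
    {"x": 0.28, "y": -0.3, "z": 0, "ax": 0, "ay": 0, "az": 0.11, "fingers": -1},
    {"x": 0.36, "y": -0.38, "z": 0, "ax": 0, "ay": 0, "az": 0.14, "fingers": -1},
    {"x": 0.44, "y": -0.47, "z": 0, "ax": 0, "ay": 0, "az": 0.16, "fingers": -1},
    {"x": 0.52, "y": -0.55, "z": 0, "ax": 0, "ay": 0, "az": 0.18, "fingers": -1},
    {"x": 0.6, "y": -0.63, "z": 0, "ax": 0, "ay": 0, "az": 0.182, "fingers": -1},
    {"x": 0.67, "y": -0.71, "z": 0, "ax": 0, "ay": 0, "az": 0.182, "fingers": -1},
    {"x": 0.72, "y": -0.76, "z": 0, "ax": 0, "ay": 0, "az": 0.182, "fingers": -1},
  ],
  force=40,
)

```text
time: 1.1
tcp_pos: [0.3746, -0.2471, 0.2309]
tool_rot: [1.0, 0.002, -0.0, -0.0]
force: [0.8, -0.3, 0.4]
grip_width: 0.0851
finger_force: 0.0
```

>>> jog_arm(
  targets=[
    {"x": 0.05, "y": -0.1, "z": 0, "ax": 0, "ay": 0, "az": 0, "fingers": -1},
    {"x": 0.111, "y": -0.22, "z": 0.04, "ax": 0, "ay": 0, "az": 0, "fingers": -1},
    {"x": 0.111, "y": -0.22, "z": 0.12, "ax": 0, "ay": 0, "az": 0, "fingers": -1},
    {"x": 0.111, "y": -0.22, "z": 0.2, "ax": 0, "ay": 0, "az": 0, "fingers": -1},
    {"x": 0.111, "y": -0.22, "z": 0.27, "ax": 0, "ay": 0, "az": 0, "fingers": -1},
    {"x": 0.111, "y": -0.22, "z": 0.32, "ax": 0, "ay": 0, "az": 0, "fingers": -1},
    {"x": 0.111, "y": -0.22, "z": 0.35, "ax": 0, "ay": 0, "az": 0, "fingers": -1},
    {"x": 0.111, "y": -0.22, "z": 0.35, "ax": 0, "ay": 0, "az": 0, "fingers": -1},
    {"x": 0.111, "y": -0.22, "z": 0.35, "ax": 0, "ay": 0, "az": 0, "fingers": -1},
    {"x": 0.111, "y": -0.22, "z": 0.35, "ax": 0, "ay": 0, "az": 0, "fingers": -1},
  ],
)

```text
time: 2.1
tcp_pos: [0.4195, -0.1632, 0.0925]
tool_rot: [1.0, -0.0, 0.001, 0.001]
force: [0.4, -0.9, -0.4]
grip_width: 0.085
finger_force: 0.0
```

```bash
python3 - <<'E'
from h import *
a=optics.snapshot('scene')[:,:,::-1];b=optics.snapshot('top')[:,:,::-1]
cv2.imwrite('pics/c1.png',np.hstack([cv2.resize(a[110:280,190:360],(400,400),interpolation=2),cv2.resize(b[130:290,190:350],(400,400),interpolation=2)]))
E
```

```text
(no output)
```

View pics/c1.png

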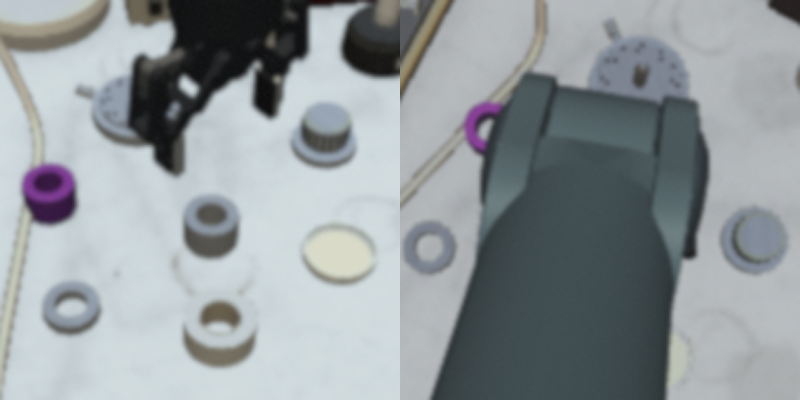

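The gripper straddles the spacer (scene ~280,205, left crop 212,225) with both fingers clear. Descending and gripping.

>>> jog_arm(
  targets=[
    {"x": 0, "y": -0.01, "z": 0.05, "ax": 0, "ay": 0, "az": 0, "fingers": -1},
    {"x": 0, "y": -0.01, "z": 0.1, "ax": 0, "ay": 0, "az": 0, "fingers": -1},
    {"x": 0, "y": -0.01, "z": 0.15, "ax": 0, "ay": 0, "az": 0, "fingers": -1},
    {"x": 0, "y": -0.01, "z": 0.19, "ax": 0, "ay": 0, "az": 0, "fingers": -1},
    {"x": 0, "y": -0.01, "z": 0.215, "ax": 0, "ay": 0, "az": 0, "fingers": -1},
    {"x": 0, "y": -0.01, "z": 0.22, "ax": 0, "ay": 0, "az": 0, "fingers": -1},
    {"x": 0, "y": -0.01, "z": 0.22, "ax": 0, "ay": 0, "az": 0, "fingers": -1},
    {"x": 0, "y": -0.01, "z": 0.22, "ax": 0, "ay": 0, "az": 0, "fingers": 0},
    {"x": 0, "y": -0.01, "z": 0.22, "ax": 0, "ay": 0, "az": 0, "fingers": 1},
    {"x": 0, "y": -0.01, "z": 0.22, "ax": 0, "ay": 0, "az": 0, "fingers": 1},
  ],
)

```text
time: 3.2
tcp_pos: [0.4188, -0.1591, 0.004]
tool_rot: [1.0, -0.0, 0.001, 0.0]
force: [-3.9, 0.9, 31.3]
grip_width: 0.0444
finger_force: 35.4
```

>>> jog_arm(
  targets=[
    {"x": 0, "y": 0, "z": 0, "ax": 0, "ay": 0, "az": 0, "fingers": 1},
    {"x": 0, "y": 0, "z": 0, "ax": 0, "ay": 0, "az": 0, "fingers": 1},
    {"x": 0, "y": 0, "z": 0, "ax": 0, "ay": 0, "az": 0, "fingers": 1},
    {"x": 0, "y": 0, "z": 0, "ax": 0, "ay": 0, "az": 0, "fingers": 1},
    {"x": 0, "y": 0, "z": 0, "ax": 0, "ay": 0, "az": 0, "fingers": 1},
    {"x": 0, "y": 0, "z": 0, "ax": 0, "ay": 0, "az": 0, "fingers": 1},
    {"x": 0, "y": 0, "z": 0, "ax": 0, "ay": 0, "az": 0, "fingers": 1},
    {"x": 0, "y": 0, "z": 0, "ax": 0, "ay": 0, "az": 0, "fingers": 1},
    {"x": 0, "y": 0, "z": 0, "ax": 0, "ay": 0, "az": 0, "fingers": 1},
    {"x": 0, "y": 0, "z": 0, "ax": 0, "ay": 0, "az": 0, "fingers": 1},
  ],
)

```text
time: 4.2
tcp_pos: [0.419, -0.1591, 0.0042]
tool_rot: [1.0, 0.0, 0.001, 0.0]
force: [-0.8, -0.1, 5.8]
grip_width: 0.0438
finger_force: 40.3
```

>>> jog_arm(
  targets=[
    {"x": 0, "y": 0, "z": -0.06, "ax": 0, "ay": 0, "az": 0, "fingers": 1},
    {"x": 0, "y": 0, "z": -0.14, "ax": 0, "ay": 0, "az": 0, "fingers": 1},
    {"x": 0, "y": 0, "z": -0.21, "ax": 0, "ay": 0, "az": 0, "fingers": 1},
    {"x": 0.04, "y": 0.01, "z": -0.26, "ax": 0, "ay": 0, "az": 0, "fingers": 1},
    {"x": 0.12, "y": 0.04, "z": -0.29, "ax": 0, "ay": 0, "az": 0, "fingers": 1},
    {"x": 0.2, "y": 0.07, "z": -0.29, "ax": 0, "ay": 0, "az": 0, "fingers": 1},
    {"x": 0.28, "y": 0.1, "z": -0.29, "ax": 0, "ay": 0, "az": 0, "fingers": 1},
    {"x": 0.34, "y": 0.12, "z": -0.29, "ax": 0, "ay": 0, "az": 0, "fingers": 1},
    {"x": 0.375, "y": 0.127, "z": -0.29, "ax": 0, "ay": 0, "az": 0, "fingers": 1},
    {"x": 0.375, "y": 0.127, "z": -0.29, "ax": 0, "ay": 0, "az": 0, "fingers": 1},
  ],
)

```text
time: 5.2
tcp_pos: [0.57, -0.2097, 0.1191]
tool_rot: [1.0, 0.0, 0.001, -0.0]
force: [0.2, 1.3, -1.2]
grip_width: 0.0444
finger_force: 41.5
```

```bash
python3 - <<'E'
from h import *
a=optics.snapshot('scene')[:,:,::-1];cv2.imwrite('pics/s2.png',a)
cv2.imwrite('pics/c2.png',cv2.resize(a[70:190,180:340],(800,600),interpolation=2))
s=[.419+.15,-.21]
for z in(.018,.066,.116,.146):print(z,(proj('scene',np.array([.569,-.21,z]))-[180,70])*5)
E
```

```text
0.018 [345.33600348 410.275256  ]
0.066 [342.56304914 319.28249449]
0.116 [339.43730337 216.71310265]
0.146 [337.43286292 150.93864327]
```

View pics/c2.png

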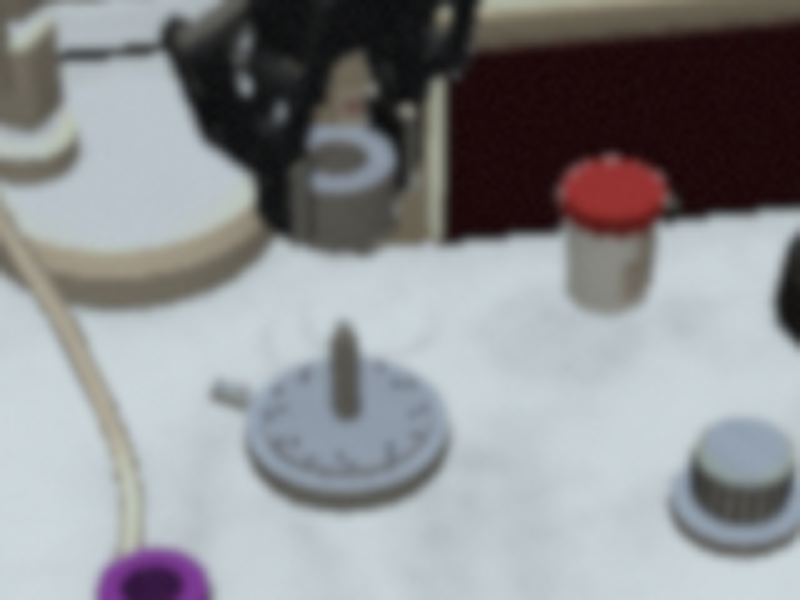

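The post tip (344,322 in the crop) and base (346,415) match the prediction to within 1 px. The held spacer's bore (340,157) lies on the same axis. Lowering.

>>> jog_arm(
  targets=[
    {"x": 0, "y": 0, "z": 0.04, "ax": 0, "ay": 0, "az": 0, "fingers": 1},
    {"x": 0, "y": 0, "z": 0.08, "ax": 0, "ay": 0, "az": 0, "fingers": 1},
    {"x": 0, "y": 0, "z": 0.12, "ax": 0, "ay": 0, "az": 0, "fingers": 1},
    {"x": 0, "y": 0, "z": 0.15, "ax": 0, "ay": 0, "az": 0, "fingers": 1},
    {"x": 0, "y": 0, "z": 0.18, "ax": 0, "ay": 0, "az": 0, "fingers": 1},
    {"x": 0, "y": 0, "z": 0.205, "ax": 0, "ay": 0, "az": 0, "fingers": 1},
    {"x": 0, "y": 0, "z": 0.225, "ax": 0, "ay": 0, "az": 0, "fingers": 1},
    {"x": 0, "y": 0, "z": 0.235, "ax": 0, "ay": 0, "az": 0, "fingers": 1},
    {"x": 0, "y": 0, "z": 0.24, "ax": 0, "ay": 0, "az": 0, "fingers": 1},
    {"x": 0, "y": 0, "z": 0.24, "ax": 0, "ay": 0, "az": 0, "fingers": 1},
  ],
)

```text
time: 6.25
tcp_pos: [0.5685, -0.2096, 0.0234]
tool_rot: [1.0, -0.0, 0.0, 0.0]
force: [0.4, -0.3, -1.8]
grip_width: 0.0435
finger_force: 41.5
```

>>> jog_arm(
  targets=[
    {"x": 0, "y": 0, "z": 0.002, "ax": 0, "ay": 0, "az": 0, "fingers": 1},
    {"x": 0, "y": 0, "z": 0.003, "ax": 0, "ay": 0, "az": 0, "fingers": 1},
    {"x": 0, "y": 0, "z": 0.003, "ax": 0, "ay": 0, "az": 0, "fingers": 0},
    {"x": 0, "y": 0, "z": 0.003, "ax": 0, "ay": 0, "az": 0, "fingers": -0.5},
    {"x": 0, "y": 0, "z": 0.003, "ax": 0, "ay": 0, "az": 0, "fingers": -1},
    {"x": 0, "y": 0, "z": 0.003, "ax": 0, "ay": 0, "az": 0, "fingers": -1},
    {"x": 0, "y": 0, "z": 0.003, "ax": 0, "ay": 0, "az": 0, "fingers": -1},
    {"x": 0, "y": 0, "z": 0.003, "ax": 0, "ay": 0, "az": 0, "fingers": -1},
    {"x": 0, "y": 0, "z": 0.003, "ax": 0, "ay": 0, "az": 0, "fingers": -1},
    {"x": 0, "y": 0, "z": 0.003, "ax": 0, "ay": 0, "az": 0, "fingers": -1},
  ],
)

```text
time: 7.25
tcp_pos: [0.5682, -0.2096, 0.0221]
tool_rot: [1.0, -0.0, -0.0, -0.0]
force: [0.4, 0.2, 0.8]
grip_width: 0.0859
finger_force: 0.0
```

>>> jog_arm(
  targets=[
    {"x": 0, "y": 0, "z": -0.05, "ax": 0, "ay": 0, "az": 0, "fingers": -1},
    {"x": 0, "y": 0, "z": -0.13, "ax": 0, "ay": 0, "az": 0, "fingers": -1},
    {"x": 0, "y": 0, "z": -0.2, "ax": 0, "ay": 0, "az": 0, "fingers": -1},
    {"x": -0.02, "y": 0.02, "z": -0.25, "ax": 0, "ay": 0, "az": 0, "fingers": -1},
    {"x": -0.08, "y": 0.06, "z": -0.27, "ax": 0, "ay": 0, "az": 0, "fingers": -1},
    {"x": -0.15, "y": 0.11, "z": -0.27, "ax": 0, "ay": 0, "az": 0, "fingers": -1},
    {"x": -0.22, "y": 0.16, "z": -0.27, "ax": 0, "ay": 0, "az": 0, "fingers": -1},
    {"x": -0.29, "y": 0.21, "z": -0.27, "ax": 0, "ay": 0, "az": 0, "fingers": -1},
    {"x": -0.33, "y": 0.232, "z": -0.27, "ax": 0, "ay": 0, "az": 0, "fingers": -1},
    {"x": -0.33, "y": 0.232, "z": -0.27, "ax": 0, "ay": 0, "az": 0, "fingers": -1},
  ],
)

```text
time: 8.25
tcp_pos: [0.4327, -0.305, 0.1298]
tool_rot: [1.0, -0.003, -0.001, 0.0]
force: [0.2, 0.6, 0.3]
grip_width: 0.0855
finger_force: 0.0
```

```bash
python3 - <<'E'
from h import *
a=optics.snapshot('scene')[:,:,::-1]
x0,y0=215,80
cv2.imwrite('pics/c3.png',cv2.resize(a[y0:y0+120,x0:x0+160],(800,600),interpolation=2))
for X in((.569,-.21,.018),(.569,-.21,.048),(.569,-.21,.066),(.436,-.303,.01),(.436,-.303,.037)):print(X,((proj('scene',np.array(X))-[x0,y0])*5).round())
E
```

```text
(0.569, -0.21, 0.018) [170. 360.]
(0.569, -0.21, 0.048) [169. 304.]
(0.569, -0.21, 0.066) [168. 269.]
(0.436, -0.303, 0.01) [559. 441.]
(0.436, -0.303, 0.037) [566. 391.]
```

View pics/c3.png

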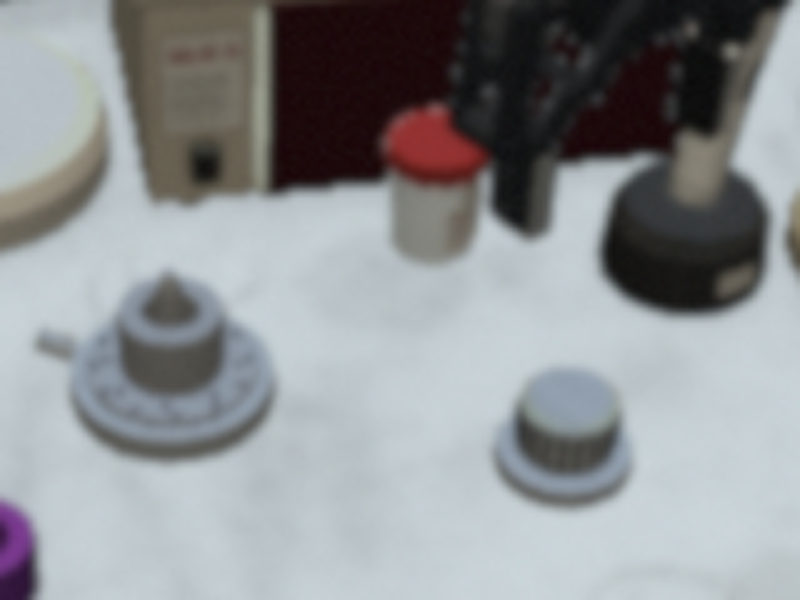

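The spacer sits flat round the post (crop 170,330). The cap top at (571,403) agrees with the estimate to about 2 mm. Descending onto the cap.

>>> jog_arm(
  targets=[
    {"x": 0, "y": 0, "z": 0.05, "ax": 0, "ay": 0, "az": 0, "fingers": -1},
    {"x": 0, "y": 0, "z": 0.11, "ax": 0, "ay": 0, "az": 0, "fingers": -1},
    {"x": 0, "y": 0, "z": 0.17, "ax": 0, "ay": 0, "az": 0, "fingers": -1},
    {"x": 0, "y": 0, "z": 0.22, "ax": 0, "ay": 0, "az": 0, "fingers": -1},
    {"x": 0, "y": 0, "z": 0.26, "ax": 0, "ay": 0, "az": 0, "fingers": -1},
    {"x": 0, "y": 0, "z": 0.285, "ax": 0, "ay": 0, "az": 0, "fingers": -1},
    {"x": 0, "y": 0, "z": 0.295, "ax": 0, "ay": 0, "az": 0, "fingers": -1},
    {"x": 0, "y": 0, "z": 0.295, "ax": 0, "ay": 0, "az": 0, "fingers": -1},
    {"x": 0, "y": 0, "z": 0.295, "ax": 0, "ay": 0, "az": 0, "fingers": -1},
    {"x": 0, "y": 0, "z": 0.295, "ax": 0, "ay": 0, "az": 0, "fingers": -1},
  ],
)

```text
time: 9.3
tcp_pos: [0.4372, -0.3028, 0.013]
tool_rot: [1.0, -0.0, 0.001, 0.001]
force: [-0.7, -0.4, 0.7]
grip_width: 0.0855
finger_force: 0.0
```

>>> jog_arm(
  targets=[
    {"x": -0.005, "y": 0, "z": 0, "ax": 0, "ay": 0, "az": 0, "fingers": -0.5},
    {"x": -0.005, "y": 0, "z": 0, "ax": 0, "ay": 0, "az": 0, "fingers": 0},
    {"x": -0.005, "y": 0, "z": 0, "ax": 0, "ay": 0, "az": 0, "fingers": 1},
    {"x": -0.005, "y": 0, "z": 0, "ax": 0, "ay": 0, "az": 0, "fingers": 1},
    {"x": -0.005, "y": 0, "z": 0, "ax": 0, "ay": 0, "az": 0, "fingers": 1},
    {"x": -0.005, "y": 0, "z": 0, "ax": 0, "ay": 0, "az": 0, "fingers": 1},
    {"x": -0.005, "y": 0, "z": 0, "ax": 0, "ay": 0, "az": 0, "fingers": 1},
    {"x": -0.005, "y": 0, "z": 0, "ax": 0, "ay": 0, "az": 0, "fingers": 1},
    {"x": -0.005, "y": 0, "z": 0, "ax": 0, "ay": 0, "az": 0, "fingers": 1},
    {"x": -0.005, "y": 0, "z": 0, "ax": 0, "ay": 0, "az": 0, "fingers": 1},
  ],
)

```text
time: 10.3
tcp_pos: [0.4346, -0.3027, 0.0126]
tool_rot: [1.0, -0.0, 0.0, 0.0]
force: [-0.8, 0.5, 5.7]
grip_width: 0.039
finger_force: 41.1
```

>>> jog_arm(
  targets=[
    {"x": 0, "y": 0, "z": -0.06, "ax": 0, "ay": 0, "az": 0, "fingers": 1},
    {"x": 0, "y": 0, "z": -0.15, "ax": 0, "ay": 0, "az": 0, "fingers": 1},
    {"x": 0, "y": 0, "z": -0.24, "ax": 0, "ay": 0, "az": 0, "fingers": 1},
    {"x": 0.03, "y": -0.02, "z": -0.3, "ax": 0, "ay": 0, "az": 0, "fingers": 1},
    {"x": 0.09, "y": -0.06, "z": -0.32, "ax": 0, "ay": 0, "az": 0, "fingers": 1},
    {"x": 0.17, "y": -0.12, "z": -0.32, "ax": 0, "ay": 0, "az": 0, "fingers": 1},
    {"x": 0.25, "y": -0.17, "z": -0.32, "ax": 0, "ay": 0, "az": 0, "fingers": 1},
    {"x": 0.31, "y": -0.215, "z": -0.32, "ax": 0, "ay": 0, "az": 0, "fingers": 1},
    {"x": 0.336, "y": -0.232, "z": -0.32, "ax": 0, "ay": 0, "az": 0, "fingers": 1},
    {"x": 0.336, "y": -0.232, "z": -0.32, "ax": 0, "ay": 0, "az": 0, "fingers": 1},
  ],
)

```text
time: 11.3
tcp_pos: [0.5695, -0.2072, 0.1392]
tool_rot: [1.0, 0.002, -0.0, -0.001]
force: [0.3, 0.0, -0.4]
grip_width: 0.0387
finger_force: 40.8
```

```bash
python3 - <<'E'
from h import *
from plant import telemetry
a=optics.snapshot('scene')[:,:,::-1]
x0,y0=180,60
cv2.imwrite('pics/c4.png',cv2.resize(a[y0:y0+120,x0:x0+160],(800,600),interpolation=2))
print(telemetry.state()['tcp_pos'])
for X in((.569,-.21,.066),(.569,-.21,.127),(.569,-.21,.137),(.569,-.21,.164)):print(X,((proj('scene',np.array(X))-[x0,y0])*5).round())
E
```

```text
[ 0.56774502 -0.20943822  0.13908747]
(0.569, -0.21, 0.066) [343. 369.]
(0.569, -0.21, 0.127) [339. 243.]
(0.569, -0.21, 0.137) [338. 221.]
(0.569, -0.21, 0.164) [336. 160.]
```

View pics/c4.png

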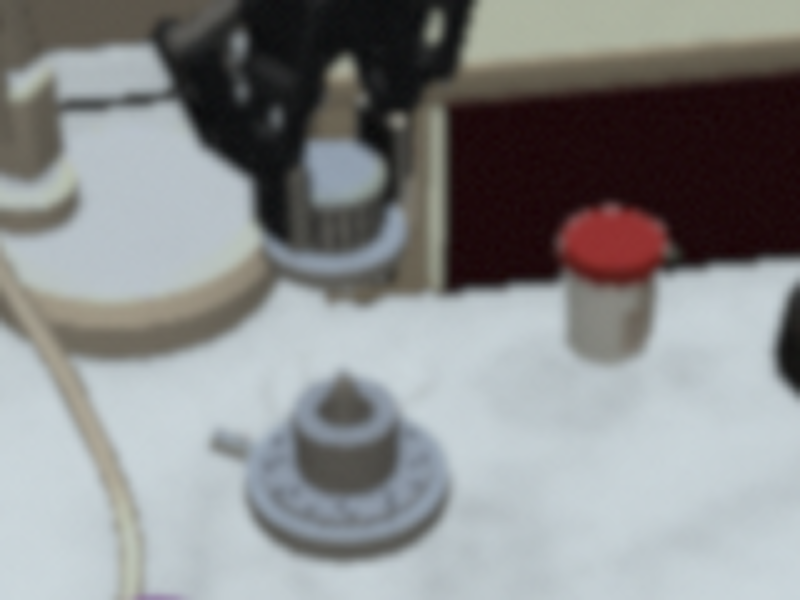

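The cap is in line with the post (flange centre about 334 against the post's 344, within about 2 mm). The spacer is still seated. Lowering.

>>> jog_arm(
  targets=[
    {"x": 0, "y": 0, "z": 0.03, "ax": 0, "ay": 0, "az": 0, "fingers": 1},
    {"x": 0, "y": 0, "z": 0.06, "ax": 0, "ay": 0, "az": 0, "fingers": 1},
    {"x": 0, "y": 0, "z": 0.09, "ax": 0, "ay": 0, "az": 0, "fingers": 1},
    {"x": 0, "y": 0, "z": 0.115, "ax": 0, "ay": 0, "az": 0, "fingers": 1},
    {"x": 0, "y": 0, "z": 0.14, "ax": 0, "ay": 0, "az": 0, "fingers": 1},
    {"x": 0, "y": 0, "z": 0.16, "ax": 0, "ay": 0, "az": 0, "fingers": 1},
    {"x": 0, "y": 0, "z": 0.178, "ax": 0, "ay": 0, "az": 0, "fingers": 1},
    {"x": 0, "y": 0, "z": 0.188, "ax": 0, "ay": 0, "az": 0, "fingers": 1},
    {"x": 0, "y": 0, "z": 0.193, "ax": 0, "ay": 0, "az": 0, "fingers": 1},
    {"x": 0, "y": 0, "z": 0.193, "ax": 0, "ay": 0, "az": 0, "fingers": 1},
  ],
)

```text
time: 12.35
tcp_pos: [0.5688, -0.2095, 0.0628]
tool_rot: [1.0, 0.0, 0.0, -0.0]
force: [-0.7, -0.3, -1.0]
grip_width: 0.0387
finger_force: 40.9
```

>>> jog_arm(
  targets=[
    {"x": 0, "y": 0, "z": 0.003, "ax": 0, "ay": 0, "az": 0, "fingers": 1},
    {"x": 0, "y": 0, "z": 0.005, "ax": 0, "ay": 0, "az": 0, "fingers": 1},
    {"x": 0, "y": 0, "z": 0.005, "ax": 0, "ay": 0, "az": 0, "fingers": 1},
    {"x": 0, "y": 0, "z": 0.005, "ax": 0, "ay": 0, "az": 0, "fingers": 0},
    {"x": 0, "y": 0, "z": 0.005, "ax": 0, "ay": 0, "az": 0, "fingers": -0.5},
    {"x": 0, "y": 0, "z": 0.005, "ax": 0, "ay": 0, "az": 0, "fingers": -1},
    {"x": 0, "y": 0, "z": 0.005, "ax": 0, "ay": 0, "az": 0, "fingers": -1},
    {"x": 0, "y": 0, "z": 0.005, "ax": 0, "ay": 0, "az": 0, "fingers": -1},
    {"x": 0, "y": 0, "z": 0.005, "ax": 0, "ay": 0, "az": 0, "fingers": -1},
    {"x": 0, "y": 0, "z": 0.005, "ax": 0, "ay": 0, "az": 0, "fingers": -1},
  ],
)

```text
time: 13.35
tcp_pos: [0.5687, -0.2095, 0.0609]
tool_rot: [1.0, 0.0, -0.0, -0.0]
force: [0.2, -0.4, -0.5]
grip_width: 0.0855
finger_force: 0.0
```

>>> jog_arm(
  targets=[
    {"x": 0, "y": 0, "z": -0.03, "ax": 0, "ay": 0, "az": 0, "fingers": -1},
    {"x": 0, "y": 0, "z": -0.08, "ax": 0, "ay": 0, "az": 0, "fingers": -1},
    {"x": 0, "y": 0, "z": -0.14, "ax": 0, "ay": 0, "az": 0, "fingers": -1},
    {"x": 0, "y": 0, "z": -0.2, "ax": 0, "ay": 0, "az": 0, "fingers": -1},
    {"x": 0, "y": 0, "z": -0.25, "ax": 0, "ay": 0, "az": 0, "fingers": -1},
    {"x": 0, "y": 0, "z": -0.28, "ax": 0, "ay": 0, "az": 0, "fingers": -1},
    {"x": 0, "y": 0, "z": -0.3, "ax": 0, "ay": 0, "az": 0, "fingers": -1},
    {"x": 0, "y": 0, "z": -0.3, "ax": 0, "ay": 0, "az": 0, "fingers": -1},
    {"x": 0, "y": 0, "z": -0.3, "ax": 0, "ay": 0, "az": 0, "fingers": -1},
    {"x": 0, "y": 0, "z": -0.3, "ax": 0, "ay": 0, "az": 0, "fingers": -1},
  ],
)

```text
time: 14.35
tcp_pos: [0.5677, -0.2093, 0.1795]
tool_rot: [1.0, -0.0, -0.001, -0.0]
force: [-0.5, -0.3, 0.6]
grip_width: 0.0856
finger_force: 0.0
```

```bash
python3 - <<'E'
from h import *
a=optics.snapshot('scene')[:,:,::-1]
cv2.imwrite('pics/c5.png',cv2.resize(a[80:260,170:410],(800,600),interpolation=2))
E
```

```text
(no output)
```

View pics/c5.png

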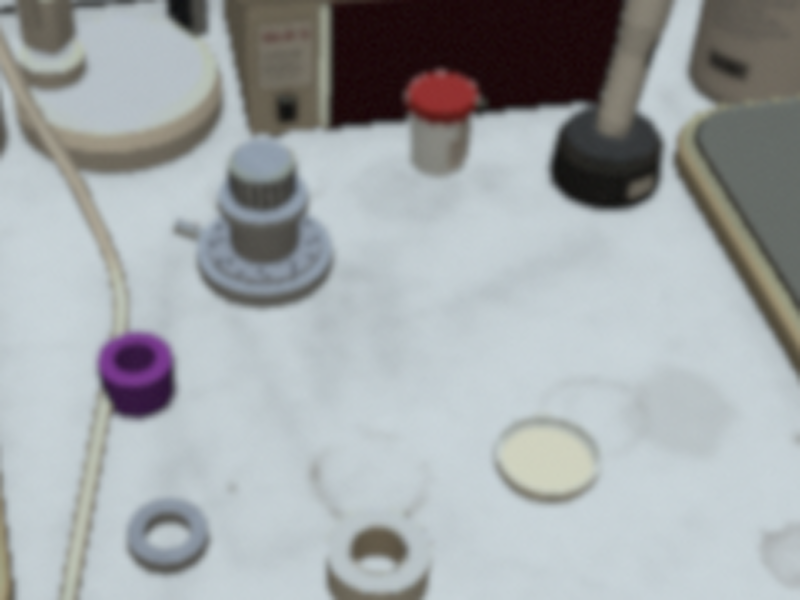

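The cap sits flat on the spacer over the post (crop 263,195), the gripper is clear and the low ring (168,535) hasn't moved.

```bash
python3 -c "
from plant import workorder
print(workorder.hand_in())"
```

```text
the job is handed in; nothing more can be done
None
```

The spacer and cap are seated flat on the holder, the low ring was left where it was, and the job is handed in; no verdict came back.

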